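# Hold a board in the planing jig with the clamped tail stop

## Robot

A 6-joint arm with a two-finger parallel gripper is mounted at the origin on the work surface. World frame = base frame: x ahead of the robot, y to its left, z up, the work surface at z = 0. Lengths are in mm, angles in rad, forces in N, time in s.
With the tool pointing down it reaches from about 325 to 850 mm from the base axis. Payload 15.5 kg.
Tool frame: the origin (TCP) lies midway between the tips of the shut fingers; the grasp point (between the pads) lies 19 mm behind it; z points along the fingers, y is the line along which they close (so a half turn about z gives the same grasp; the last joint's range is limited). The gripper opens to 91 mm and grips with 3 to 60 N. Pads are 32 mm wide; open, the fingers measure 118 mm over their backs; the gripper's body (76 mm by 178 mm) begins 60 mm behind the grasp point.
Start: joints at [1.226, 0.494, 1.345, -0, 1.302, -0.096], TCP at [154.501, 605.604, 213.915] pointing down, gripper open.
Joint ranges: [-2.91, 2.91], [-0.82, 2.16], [0.22, 2.67], [-1.22, 4.37], [0.12, 2.79], [-3.08, 3.08]. Speed limits (rad/s): [1.89, 1.89, 2.57, 3.01, 3.01, 3.01].

## Interface

Orientations are given as a 3x3 rotation matrix whose columns are the frame's x, y, z axes.
In Python, from workcell import get_state, grab_frame, sign_off gives the robot as it stands.
- The arm moves only by the tool move_arm, never from a script. Its argument "motion" is a list of rows, each a list of 3 entries, a list of its own where there are three numbers: the shift along the tool's x, y, z as a fraction of full scale, then the turn about the tool's z as a fraction of full scale, then the opening, from -1 (shut) to 1 (fully open), so that 0 is half open. A call has exactly 10 rows; each row is the pose to reach, as a shift and turn from the pose commanded when the call began, along the tool's axes at that moment; what a row does not reach only later rows make up. Full scale, the value 1, is 200 mm for a shift and 1.5 rad for a turn. A row lasts 1/10 s, in which the tool goes at most 50 mm and 8.59 degrees, less where a joint would pass 70% of its speed; a pose out of reach is approached as far as the arm can. A call with a number of a shift or a turn outside -1 to 1 is refused whole. A call with a gripper value outside its range is refused whole. The fingers move at their own pace and stop on an object; the grip force is fixed at half the most. Time passes only in rows, so rows that repeat a pose let the fingers close, or fill a call up. It gives the time, the measured TCP pose, the force, the opening and the grip force at its end, in the units of the state.
- get_state(): the state, without advancing time (a new reading comes with each control period).
- grab_frame(name): name is "scene" or "side" or "wrist"; returns a dict with "pixels" (420x560x3 uint8, blue, green, red), "z_map" (420x560 float32, mm along the optical axis (not along the pixel's ray), 0 where there is no reading), "vertical_fov" (degrees; the focal length in pixels is half the picture's height over the tangent of half this angle, whatever the lens; pixels are square), "cx", "cy" (the principal point, pixels), "distortion" ([k1, k2, p1, p2, k3] as OpenCV has them; the pictures are not rectified), "R" (3x3) and "t" (3): a world point X has camera coordinates R X + t. Camera axes: x right, y down, z forward; pixel columns grow to the right and rows downward; lengths in mm; the calibration is good to about 2 mm. A picture is of the moment at which its call begins.
- sign_off(): hands the job in; it is judged then, once.
The state is a dict: "time": time; "joint_positions": joint angles; "qd": joint speeds; "joint_torque": joint torques, N m; "position": TCP position; "orientation": TCP orientation; "force": force on the tool from outside, world axes, zero at the start; "torque": the same for the moment, N m; "grip_width": finger opening in mm; "grasp_force": force on a finger pad.
Only numpy, scipy, OpenCV 4.12 (cv2) and the standard library are available. Lean on these libraries where they do the work, as an engineer would, in place of code of your own. Each camera call takes 0.05 s, during which the arm holds its last target. There are 200 camera calls.

## Task

Set the pale board up for planing: lay it flat and lengthwise in the middle of the planing jig's bed, between the fixed head stop and the sliding tail stop. Undo the tail stop's orange T-knob, slide the stop up until the board is held end to end with no play, both stops touching it, and tighten the knob firmly again. Don't force the stop along while it is clamped, don't drop the board, and leave everything else on the bench where it is.

Things in the scene. Friction and masses are not known exactly. Their poses are not given: they have to be found in the camera images.
- board: the workpiece: a pale cream hinoki board, 180 x 50 x 26 mm, loose on the bench, about 0.13 kg (may be 20 to 30% off). Origin at its centre (13 mm above its underside); x along its length, y across its width, z up.
- jig: the planing jig, fixed to the bench: brown wooden base 150 (x) by 420 (y) by 24 mm; its top is the bed. Origin at the centre of its underside, at bench level; z up. An aluminium T-track 30 mm wide, 14 mm high above the bed, runs along y at x = -52 mm. The free bed spans x = -37 to +75 mm; the board belongs in its middle, x = +20 mm, lengthwise along y. Its top then stands above both stops.
- head_face (a point): point on the fixed head stop's face that the board's end butts against: mid-width of the bed, 10 mm above it, at x = +20, y = -175 mm in the jig's frame; the face looks to the jig's +y. The head stop is an oak batten 100 mm (x) by 14 mm by 18 mm high at the bed's -y end.
- tail_face (a point): the like point on the sliding tail stop's face, which looks to the jig's -y; axes as the jig's. The tail stop is a dark steel plate 44 x 60 mm on the track (its top 26 mm above the bed) carrying an oak cross-bar 14 mm thick across the bed, its underside 1.5 mm and its top 19.5 mm above the bed.
- tail_stop (a joint): slide of the tail stop along the track, m, 0 to 0.14, growing to the jig's +y, away from the head stop. The clear length between the stop faces is 0.150 + this value: 0.030 with the board held. Slides with about 2 N when the knob is loose; clamped, it holds 30 N or more. Starts clamped, with 45 to 100 mm more room than the board needs.
- clamp_knob (a joint): angle of the T-knob, rad, growing clockwise seen from above (tightening), -0.6 to 1.6. Free below 0.5, bites from 0.6, firm above 1.1. Starts clamped at 1.25 to 1.45; stays where left; takes 0.05 to 0.3 N m. So about 65 degrees anticlockwise frees it and as much clockwise clamps it; one grasp does. At 0 its wings lie along the track, tight roughly across it.
- knob_grip (a point): grip point of the orange T-knob, on its upright axis over the track's centre line, 30 mm behind the tail face (jig +y), 76 mm above the bench. The wing bar is 66 mm long (this point's y axis, turns with the knob), 14 mm thick (x), 24 mm high (12 above and below this point), its underside 14 mm above the steel plate. The stop can be slid by it.
- walnut: bystander: a dark walnut board, 160 x 55 x 20 mm, lying beside the pale one; the two may swap places. Origin at its centre.
- plane: bystander: wooden hand plane, 240 x 70 x 36 mm with its iron standing out to about 65 mm, on the far side of the jig. Origin under its centre.
- small_plane: bystander: small wooden hand plane, 150 x 50 x 30 mm with its iron to about 60 mm. Origin under its centre.
- gauge: bystander: wooden marking gauge, 200 mm long, 40 mm high, near the robot. Origin under its centre.
- mallet: bystander: wooden mallet, head 60 mm across and 90 mm long, handle 190 mm, 60 mm high. Origin under its head.
- square: bystander: try square, 160 x 100 x 16 mm, near the robot. Origin under its stock.
- glue: bystander: white glue bottle, 54 mm across, 150 mm high. Origin under its centre.
- chisel: bystander: chisel, 230 mm long, 26 mm high, lying. Origin near its middle.
Mind the look-alikes: they are no part of the job. Leave any blue or red look-alike of the board alone.

How it is judged:
By the outcome, as a careful person would: the job done as asked, in the order asked, and still so for the second after the job is handed in, with the robot touching nothing.
It also fails if it takes over 64 s, if anything falls off the work surface, if the arm or the gripper's body presses on something with over 40 N, if the wrist force passes 120 N, or if a joint passes its speed limit or range.

## Working session

There is one attempt and no reset: what is moved stays moved. The work goes in short steps, Python scripts to look and compute and a tool call to move; the robot and the scene stay as the last step left them, time stands still between calls to the robot, and variables do not carry over. Pictures are saved under pics/ and viewed, at most 10 in all, crops included, and the job is handed in when it is done.

Besides the shell and the picture viewer there is one more tool, called after "Request:" as name([rows], argument=value, ...), one row to a line, values as JSON. move_arm: Moves the arm, as the interface text tells. Its arguments: {"type":"object","properties":{"motion":{"type":"array"}},"required":["motion"]}

```bash
mkdir -p pics
cat > h.py <<'E'
import numpy as np, cv2
from workcell import get_state, grab_frame, sign_off
def K(f):
    h=f["pixels"].shape[0]; fl=h/2/np.tan(np.radians(f["vertical_fov"])/2)
    return np.array([[fl,0,f["cx"]],[0,fl,f["cy"]],[0,0,1.]])
def rays(f,uv):
    p=cv2.undistortPoints(np.array(uv,float).reshape(-1,1,2),K(f),np.array(f["distortion"],float)).reshape(-1,2)
    return np.c_[p,np.ones(len(p))]
def onplane(f,uv,z):
    R=np.array(f["R"]);t=np.array(f["t"]); d=rays(f,uv)@R; o=-R.T@t
    return o+d*((z-o[2])/d[:,2])[:,None]
def proj(f,X):
    return cv2.projectPoints(np.array(X,float).reshape(-1,1,3),cv2.Rodrigues(np.array(f["R"]))[0],np.array(f["t"],float),K(f),np.array(f["distortion"],float))[0].reshape(-1,2)
def cloud(f):
    h,w=f["z_map"].shape; v,u=np.mgrid[:h,:w]
    c=rays(f,np.c_[u.ravel(),v.ravel()])*f["z_map"].reshape(-1,1)
    return ((c-np.array(f["t"]))@np.array(f["R"])).reshape(h,w,3)
E
python3 - <<'E'
from h import *
for n in("scene","side"):
    f=grab_frame(n); cv2.imwrite(f"pics/{n}0.png",f["pixels"]); np.save(f"{n}0.npy",f,allow_pickle=True)
    print(n,f["vertical_fov"],-np.array(f["R"]).T@f["t"],f["distortion"])
s=get_state();print(s)
E
```

```text
scene 47.02567604078885 [1623.88720172  193.74093281 1455.79680656] [0.03497578 0.         0.         0.         0.        ]
side 52.81375037283357 [ 427.03631309 -912.43542793  941.41738034] [-0.0270885  0.         0.         0.         0.       ]
{'time': 0.1, 'joint_positions': array([ 1.22549994e+00,  4.94113209e-01,  1.34606755e+00,  3.36188289e-06,
        1.30249249e+00, -9.55365476e-02]), 'qd': array([ 0.00053414, -0.00132957, -0.00169333, -0.00023088, -0.00045266,
       -0.00063074]), 'joint_torque': array([ 8.34989478e-04, -8.80248070e+01, -3.82539117e+01,  7.10322149e-02,
        4.84837114e-02, -8.90670663e-06]), 'position': array([154.38460333, 605.28212569, 213.40330962]), 'orientation': array([[-9.68971570e-01,  2.47171926e-01, -3.68806616e-04],
       [ 2.47172178e-01,  9.68971043e-01, -1.01571955e-03],
       [ 1.06305576e-04, -1.07536210e-03, -9.99999416e-01]]), 'force': array([-0.32549503,  0.62793816,  0.05441357]), 'torque': array([-0.02906337,  0.02425739,  0.01476187]), 'grasp_force': 0.0, 'grip_width': 91.05001029788542}
```

View pics/scene0.png

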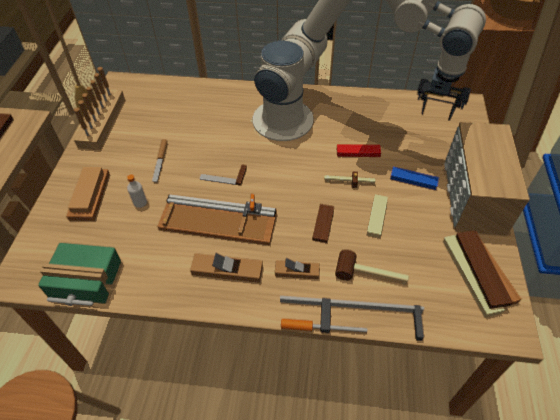

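View pics/side0.png

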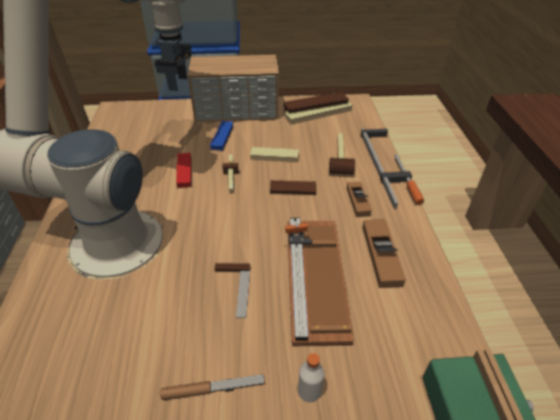

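The scene view shows the jig at about (218,218), with its track on the robot side and the orange knob at (252,205). There are four board-like things:
- The pale board is at (377,215), beside the walnut one at (323,222).
- The blue board is at (413,178) and the red one at (358,151).
- A larger pale plank lies in a stack at (472,273).

The one at (377,215) fits, because it is cream, loose and next to the walnut. I'll measure it and confirm it in a crop.

Run:
```python
from h import *
S={n:np.load(f"{n}0.npy",allow_pickle=True).item() for n in("scene","side")}
def run(n,win,zt,sel,name):
    f=S[n];x0,y0,x1,y1=win
    hsv=cv2.cvtColor(f["pixels"],cv2.COLOR_BGR2HSV); P=cloud(f)
    m=np.zeros(hsv.shape[:2],bool); m[y0:y1,x0:x1]=True; m&=sel(hsv.astype(int),P)
    v,u=np.nonzero(m); X=P[m]
    W=onplane(f,np.c_[u,v],zt)[:,:2]
    r=cv2.minAreaRect(W.astype(np.float32))
    print(n,name,len(u),"px",u.mean().round(),v.mean().round(),"plane rect",np.round(r[0],1),np.round(r[1],1),round(r[2],1),"cloud med",np.median(X,0).round(1),"zpct",np.percentile(X[:,2],[5,50,95]).round(1))
top=lambda lo,hi:(lambda h,P:(P[...,2]>lo)&(P[...,2]<hi))
run("scene",(355,185,400,245),26,top(20,34),"board")
run("side",(240,135,310,170),26,top(20,34),"board")
run("scene",(305,195,340,250),20,top(15,27),"walnut")
run("side",(260,175,325,200),20,top(15,27),"walnut")
org=lambda h,P:(h[...,0]<16)&(h[...,1]>170)&(h[...,2]>140)
org2=lambda h,P:org(h,P)&(P[...,2]>80)
for n,w in(("scene",(230,185,280,230)),("side",(275,210,325,250))):
    run(n,w,88,org,"knob"); run(n,w,88,org2,"knobtop")
run("scene",(150,185,285,250),24,top(19,28),"bed"); run("side",(285,210,360,350),24,top(19,28),"bed")
run("scene",(150,185,285,250),38,top(34,41),"track"); run("side",(285,210,360,350),38,top(34,41),"track")
f=S["scene"]["pixels"]; g=S["side"]["pixels"]
a=cv2.resize(f[180:260,150:400],None,fx=3.2,fy=3.2,interpolation=cv2.INTER_CUBIC)
b=cv2.resize(g[130:345,220:400],None,fx=1.6,fy=1.6,interpolation=cv2.INTER_CUBIC)
c=np.zeros((600,800,3),np.uint8);c[:256]=a;c[256:600,:288]=b
d=cv2.resize(g[205:265,270:350],None,fx=5.7,fy=5.7,interpolation=cv2.INTER_CUBIC);c[256:256+342,300:756]=d
cv2.imwrite("pics/c1.png",c)
```

```text
scene board 518 px 377.0 214.0 plane rect [482.9 404.8] [241.3 109.7] 12.0 cloud med [513.1 409.8  27.4] zpct [21.7 27.4 32.5]
side board 412 px 274.0 153.0 plane rect [506.5 400.8] [ 62.7 179.2] 80.5 cloud med [506.  403.9  25. ] zpct [21.4 25.  28.4]
scene walnut 486 px 323.0 222.0 plane rect [560.2 214.2] [ 55.  166.3] 83.7 cloud med [564.6 214.7  21.5] zpct [16.3 21.5 25.9]
side walnut 499 px 293.0 186.0 plane rect [558.9 207.5] [ 60.8 159.4] 83.5 cloud med [560.2 208.1  19. ] zpct [15.9 19.  22.4]
scene knob 42 px 253.0 203.0 plane rect [590.9 -18.6] [171.5  35.7] 34.1 cloud med [553.5 -49.5  88.3] zpct [29.3 88.3 94.3]
scene knobtop 39 px 252.0 201.0 plane rect [543.4 -50.8] [61.  10.9] 8.6 cloud med [551.5 -49.8  88.9] zpct [82.9 88.9 94.4]
side knob 33 px 297.0 226.0 plane rect [542.6 -55.3] [57.3 10.2] 7.7 cloud med [555.6 -53.9  85.7] zpct [83.7 85.7 88.6]
side knobtop 33 px 297.0 226.0 plane rect [542.6 -55.3] [57.3 10.2] 7.7 cloud med [555.6 -53.9  85.7] zpct [83.7 85.7 88.6]
scene bed 2012 px 219.0 222.0 plane rect [ 593.  -175.3] [420.4 153.8] 87.8 cloud med [ 606.4 -170.8   24.6] zpct [20.3 24.6 27.6]
side bed 4688 px 321.0 285.0 plane rect [ 625.1 -157.3] [474.1 228.5] 85.1 cloud med [ 599.  -225.1   24.6] zpct [21.3 24.6 27.3]
scene track 465 px 214.0 207.0 plane rect [ 590.9 -176.8] [416.7 147.3] 86.8 cloud med [ 539.5 -204.4   37.8] zpct [34.6 37.8 40.7]
side track 941 px 303.0 290.0 plane rect [ 588.5 -179.4] [415.3 137.5] 86.9 cloud med [ 536.3 -254.8   38.4] zpct [35.1 38.4 40.7]
```

View pics/c1.png

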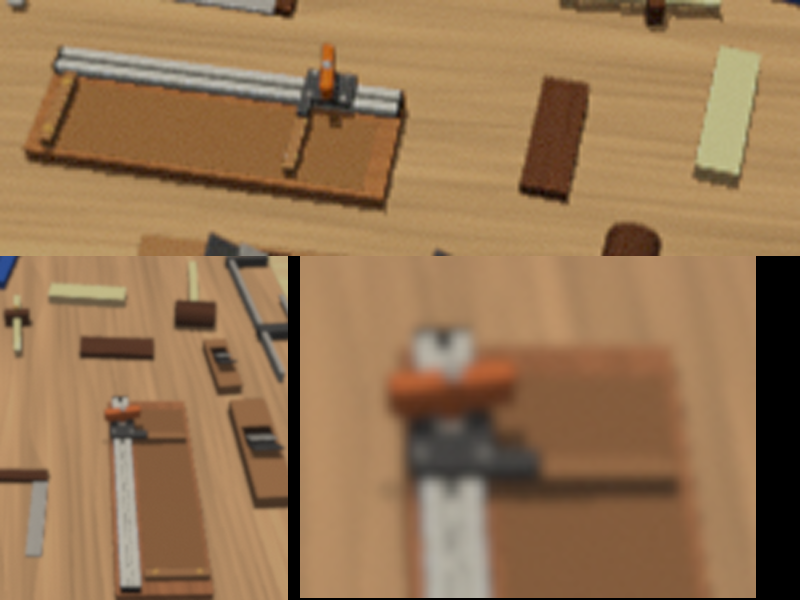

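The crop confirms the cream board beside the walnut one. I'll move over it for a wrist view.

Request:
move_arm([
  [[-0.05, -0.015, 0], 0, 1],
  [[-0.15, -0.04, 0], -0.01, 1],
  [[-0.27, -0.075, 0], -0.02, 1],
  [[-0.4, -0.11, 0], -0.03, 1],
  [[-0.53, -0.15, 0], -0.04, 1],
  [[-0.66, -0.185, 0], -0.05, 1],
  [[-0.79, -0.22, 0], -0.056, 1],
  [[-0.9, -0.255, 0], -0.056, 1],
  [[-0.97, -0.275, 0], -0.056, 1],
  [[-1, -0.285, 0], -0.056, 1],
])

```text
time: 1.1
position: [335.4, 500.1, 213.8]
orientation: [[-0.986, 0.166, 0.0], [0.166, 0.986, -0.0], [-0.0, -0.0, -1.0]]
force: [0.4, -0.6, -0.6]
grip_width: 91.3
grasp_force: 0.0
```

Request:
move_arm([
  [[-0.05, -0.0, 0], 0, 1],
  [[-0.15, -0.03, 0], 0, 1],
  [[-0.27, -0.06, 0], 0, 1],
  [[-0.4, -0.09, 0], 0, 1],
  [[-0.53, -0.11, 0], 0, 1],
  [[-0.66, -0.13, 0], 0, 1],
  [[-0.79, -0.15, 0], 0, 1],
  [[-0.88, -0.17, 0], 0, 1],
  [[-0.9, -0.18, 0], 0, 1],
  [[-0.9, -0.18, 0], 0, 1],
])

```text
time: 2.1
position: [505.7, 435.7, 213.7]
orientation: [[-0.986, 0.165, -0.0], [0.165, 0.986, -0.0], [0.0, -0.0, -1.0]]
force: [-0.9, 0.3, 0.3]
grip_width: 91.1
grasp_force: 0.0
```

```bash
cat > wb.py <<'E'
from h import *
f=grab_frame("wrist"); s=get_state()
cv2.imwrite("pics/w1.png",f["pixels"]); np.save("w1.npy",f,allow_pickle=True)
hsv=cv2.cvtColor(f["pixels"],cv2.COLOR_BGR2HSV)
R=np.array(s["orientation"]); print("tcp",s["position"].round(1),"yaw y",np.degrees(np.arctan2(R[1,1],R[0,1])).round(2),"cam",(-np.array(f["R"]).T@f["t"]).round(1), s["joint_positions"].round(2))
P=cloud(f); m=((P[...,2]>18)&(P[...,2]<40)&(f["z_map"]>0)).astype(np.uint8)
n,l,st,c=cv2.connectedComponentsWithStats(m)
for i in range(1,n):
    if st[i,4]<800: continue
    v,u=np.nonzero(l==i); W=onplane(f,np.c_[u,v],26)[:,:2]; r=cv2.minAreaRect(W.astype(np.float32))
    print(st[i],hsv[l==i].mean(0).round(),np.round(r[0],1),np.round(r[1],1),round(r[2],1),np.median(P[l==i],0).round(1))
E
python3 wb.py
```

```text
tcp [505.1 436.  213.8] yaw y 80.51 cam [430.3 448.5 384.4] [ 0.62  0.55  1.23  0.    1.36 -0.78]
[ 273    0  180   13 1140] [108. 180. 170.] [330.5 551.4] [178.   10.7] 80.9 [333.7 586.   25.1]
[ 488    0   25  190 2781] [ 25.  33. 128.] [443.7 688.8] [198.3  24.7] 0.4 [429.9 684.   33.9]
[  34   25  188   66 3812] [ 18. 105. 161.] [337.3 305. ] [198.9  61.9] 79.4 [343.1 323.2  27.1]
[ 231  118   47  152 6601] [ 20. 101. 203.] [505.5 410.6] [ 49.7 176.8] 80.5 [497.  412.   25.9]
[  73  199   60   87 2945] [ 10. 160. 143.] [531.1 221. ] [ 54.9 109.6] 83.8 [517.7 222.6  19.9]
[ 454  202  106   56 1918] [ 23.  87. 193.] [592.1 703.3] [ 60.9 121.7] 20.5 [590.2 673.8  30.1]
```

View pics/w1.png

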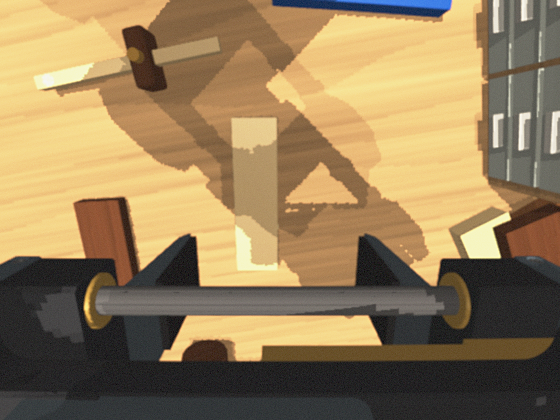

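The wrist view shows the pale board whole at (255,194), and the rectangle fit puts its centre at (505.5, 410.6). Descend and grasp.

Request:
move_arm([
  [[-0.01, -0.03, 0.05], 0, 1],
  [[-0.024, -0.06, 0.15], 0, 1],
  [[-0.024, -0.1, 0.28], 0, 1],
  [[-0.024, -0.128, 0.42], 0, 1],
  [[-0.024, -0.128, 0.56], 0, 1],
  [[-0.024, -0.128, 0.7], 0, 1],
  [[-0.024, -0.128, 0.82], 0, 1],
  [[-0.024, -0.128, 0.92], 0, 1],
  [[-0.024, -0.128, 0.98], 0, 1],
  [[-0.024, -0.128, 1], 0, 1],
])

```text
time: 3.15
position: [505.2, 409.3, 12.6]
orientation: [[-0.986, 0.164, -0.002], [0.164, 0.986, -0.001], [0.001, -0.001, -1.0]]
force: [-0.7, -0.7, -0.6]
grip_width: 91.1
grasp_force: 0.0
```

Request:
move_arm([
  [[0, 0, 0.02], 0, 1],
  [[0, 0, 0.04], 0, 1],
  [[0, 0, 0.045], 0, 0.6],
  [[0, 0, 0.045], 0, 0.3],
  [[0, 0, 0.045], 0, 0],
  [[0, 0, 0.045], 0, -0.3],
  [[0, 0, 0.045], 0, -0.6],
  [[0, 0, 0.045], 0, -1],
  [[0, 0, 0.045], 0, -1],
  [[0, 0, 0.045], 0, -1],
])

```text
time: 4.15
position: [506.4, 409.7, 5.1]
orientation: [[-0.986, 0.165, 0.0], [0.165, 0.986, 0.0], [-0.0, 0.0, -1.0]]
force: [-0.8, -1.0, 2.6]
grip_width: 50.0
grasp_force: 30.0
```

Request:
move_arm([
  [[0, 0, -0.03], 0, -1],
  [[0, 0, -0.08], 0, -1],
  [[0, 0, -0.16], 0, -1],
  [[0, 0, -0.27], 0, -1],
  [[0, 0, -0.4], 0, -1],
  [[0, 0, -0.54], 0, -1],
  [[0, 0, -0.68], 0, -1],
  [[0, 0, -0.8], 0, -1],
  [[0, 0, -0.9], 0, -1],
  [[0, 0, -0.95], 0, -1],
])

```text
time: 5.15
position: [506.9, 410.1, 198.2]
orientation: [[-0.986, 0.165, 0.003], [0.165, 0.986, 0.002], [-0.003, 0.002, -1.0]]
force: [0.2, -0.0, -1.1]
grip_width: 50.0
grasp_force: 30.0
```

Request:
move_arm([
  [[-0.02, -0.04, 0], 0.05, -1],
  [[-0.06, -0.12, 0], 0.13, -1],
  [[-0.12, -0.22, 0], 0.23, -1],
  [[-0.19, -0.34, 0], 0.33, -1],
  [[-0.27, -0.46, 0], 0.43, -1],
  [[-0.36, -0.6, 0], 0.53, -1],
  [[-0.45, -0.74, 0], 0.63, -1],
  [[-0.52, -0.87, 0], 0.73, -1],
  [[-0.57, -0.96, 0], 0.82, -1],
  [[-0.6, -1, 0], 0.9, -1],
])

```text
time: 6.15
position: [591.9, 190.6, 195.2]
orientation: [[-0.048, 0.999, -0.0], [0.999, 0.048, -0.0], [-0.0, -0.0, -1.0]]
force: [0.5, -0.6, -0.7]
grip_width: 49.9
grasp_force: 30.0
```

```bash
python3 -c "
from h import *
s=get_state();R=s['orientation'];print(s['position'],np.degrees(np.arctan2(R[1,1],R[0,1])),s['grip_width'],s['joint_positions'])"
```

```text
[591.90773807 190.62518004 195.15950133] 2.739801841269971 49.93537945414895 [ 2.15746622e-01  5.06834415e-01  1.37701702e+00 -3.21349752e-04
  1.25804701e+00  1.68026933e-01]
```

Request:
move_arm([
  [[-0.03, 0, 0], 0, -1],
  [[-0.1, 0, 0], 0, -1],
  [[-0.2, 0, 0], 0.01, -1],
  [[-0.33, 0, 0], 0.02, -1],
  [[-0.47, 0, 0], 0.03, -1],
  [[-0.61, 0, 0], 0.04, -1],
  [[-0.75, 0, 0], 0.05, -1],
  [[-0.87, 0, 0], 0.06, -1],
  [[-0.96, 0, 0], 0.064, -1],
  [[-1, 0, 0], 0.064, -1],
])

```text
time: 7.15
position: [602.5, -8.5, 195.0]
orientation: [[0.04, 0.999, -0.0], [0.999, -0.04, -0.0], [-0.0, -0.0, -1.0]]
force: [-0.0, 0.6, -0.8]
grip_width: 49.8
grasp_force: 30.0
```

Request:
move_arm([
  [[-0.03, 0, 0], 0, -1],
  [[-0.1, 0, 0], 0, -1],
  [[-0.2, 0, 0], 0, -1],
  [[-0.33, 0, 0], 0, -1],
  [[-0.47, 0, 0], 0, -1],
  [[-0.61, 0, 0], 0, -1],
  [[-0.75, 0, 0], 0, -1],
  [[-0.87, 0, 0], 0, -1],
  [[-0.96, 0, 0], 0, -1],
  [[-1, 0, 0], 0, -1],
])

```text
time: 8.15
position: [594.3, -208.2, 194.9]
orientation: [[0.041, 0.999, -0.0], [0.999, -0.041, -0.0], [-0.0, -0.0, -1.0]]
force: [0.6, 0.2, -0.7]
grip_width: 49.9
grasp_force: 30.0
```

Run:
```python
from h import *
f=grab_frame("wrist"); s=get_state()
cv2.imwrite("pics/w2.png",f["pixels"]); np.save("w2.npy",f,allow_pickle=True)
R=np.array(s["orientation"]); print("tcp",s["position"].round(1),"yaw y",np.degrees(np.arctan2(R[1,1],R[0,1])).round(2),"cam",(-np.array(f["R"]).T@f["t"]).round(1),f["vertical_fov"],s["grip_width"])
```

```text
tcp [ 594.4 -208.6  194.8] yaw y -2.39 cam [ 596.7 -132.2  365.5] 66.55127918930165 49.71241053846376
```

View pics/w2.png

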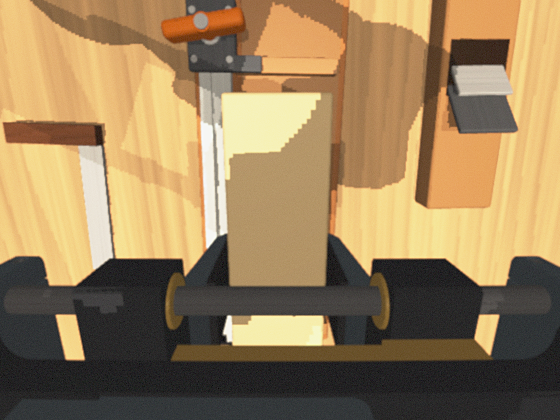

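Run:
```python
from h import *
f=np.load("w2.npy",allow_pickle=True).item(); P=cloud(f); h=cv2.cvtColor(f["pixels"],cv2.COLOR_BGR2HSV).astype(int)
L=[];Rr=[];B=[]
for v in range(90,225):
    r=P[v]; 
    k=[u for u in range(180,235) if 34<r[u,2]<42]
    if k: L.append((k[0]-.5,v))
for v in range(90,225):
    k=[u for u in range(325,365) if 21<P[v,u,2]<28]
    if k: B.append((k[-1]+.5,v))
def line(uv,z,n):
    W=onplane(f,uv,z)[:,:2]; a=np.polyfit(W[:,1],W[:,0],1); 
    res=W[:,0]-np.polyval(a,W[:,1]); k=abs(res)<2; a=np.polyfit(W[k,1],W[k,0],1)
    print(n,len(k),k.sum(),"yaw(deg, + = ccw)",-np.degrees(np.arctan(a[0])).round(2),"x at y=-55,-150,-255",np.polyval(a,[-55,-150,-255]).round(1), "yrange",W[:,1].min().round(),W[:,1].max().round())
line(L,38,"track outer"); line(B,24,"base +x edge")
# bar face (lower edge in picture)
F=[]
for u in range(265,332):
    k=[v for v in range(45,92) if 40<P[v,u,2]<47]
    if k: F.append((u,k[-1]+.5))
W=onplane(f,F,43.5)[:,:2]; a=np.polyfit(W[:,0],W[:,1],1); print("bar face yaw",np.degrees(np.arctan(a[0])).round(2),"y at x=560,610",np.polyval(a,[560,610]).round(1),len(F),"x",W[:,0].min(),W[:,0].max())
o=(h[...,0]<14)&(h[...,1]>190)&(P[...,2]>80)
o[60:]=False;o[:,270:]=False
v,u=np.nonzero(o); W=onplane(f,np.c_[u,v],88)[:,:2].astype(np.float32); r=cv2.minAreaRect(W); print("knob",len(u),r,P[o][:,2].mean())
p=np.linalg.svd(W-W.mean(0),full_matrices=False)[2][0]; print("knob axis ang",np.degrees(np.arctan2(p[1],p[0])),"mean",W.mean(0))
print(onplane(f,[(201,21)],88), onplane(f,[(187,71),(240,71)],50))
# held board: top at
b=(P[...,2]>195)&(P[...,2]<235); b[240:]=False; b[:, :200]=False;b[:,350:]=False
print("board z",np.median(P[b][:,2]), np.percentile(P[b],[2,98],axis=0).round(1))
```

```text
track outer 135 135 yaw(deg, + = ccw) -3.1 x at y=-55,-150,-255 [525.9 520.7 515. ] yrange -231.0 -96.0
base +x edge 135 135 yaw(deg, + = ccw) -3.27 x at y=-55,-150,-255 [667.3 661.9 655.9] yrange -241.0 -100.0
bar face yaw -3.34 y at x=560,610 [-82.7 -85.6] 67 x 587.7535484079713 649.3786239144509
knob 1432 ((542.1862182617188, -53.12662124633789), (64.61149597167969, 15.200000762939453), 6.511759281158447) 87.38634498400009
knob axis ang -174.06053 mean [542.8919   -53.098866]
[[541.25315431 -50.9791596   88.        ]] [[516.75840256 -80.27357642  50.        ]
 [565.22253293 -82.45218928  50.        ]]
board z 215.66763158500075 [[ 572.2 -185.7  214.2]
 [ 619.9 -119.2  217. ]]
```

Run:
```python
from h import *
for n in("scene","side"):
    f=np.load(f"{n}0.npy",allow_pickle=True).item(); P=cloud(f)
    m=(P[...,0]>580)&(P[...,0]<640)&(P[...,1]>-400)&(P[...,1]<-310)&(P[...,2]>36)&(P[...,2]<47)
    v,u=np.nonzero(m); W=onplane(f,np.c_[u,v],42)
    print(n,len(u),W.min(0).round(1),W.max(0).round(1),np.percentile(W[:,1],[5,50,95]).round(1))
```

```text
scene 51 [ 579.2 -366.7   42. ] [ 643.3 -338.5   42. ] [-365.5 -358.1 -350.3]
side 151 [ 579.9 -374.8   42. ] [ 639.6 -354.4   42. ] [-370.7 -362.9 -355.1]
```

Request:
move_arm([
  [[-0.02, 0, 0], 0, -1],
  [[-0.06, 0.01, 0.02], 0.005, -1],
  [[-0.11, 0.025, 0.08], 0.0095, -1],
  [[-0.16, 0.04, 0.18], 0.0095, -1],
  [[-0.2, 0.045, 0.3], 0.0095, -1],
  [[-0.216, 0.045, 0.42], 0.0095, -1],
  [[-0.216, 0.045, 0.54], 0.0095, -1],
  [[-0.216, 0.045, 0.64], 0.0095, -1],
  [[-0.216, 0.045, 0.71], 0.0095, -1],
  [[-0.216, 0.045, 0.73], 0.0095, -1],
])

```text
time: 9.2
position: [600.9, -250.1, 46.8]
orientation: [[0.055, 0.998, -0.002], [0.998, -0.055, 0.001], [0.001, -0.002, -1.0]]
force: [0.4, -0.1, -1.2]
grip_width: 49.9
grasp_force: 30.0
```

Run:
```python
from h import *
s=get_state();R=s['orientation'];print(s['position'],np.degrees(np.arctan2(R[1,1],R[0,1])),s['force'])
a=grab_frame("scene")["pixels"];b=grab_frame("side")["pixels"]
c=np.zeros((600,800,3),np.uint8)
c[:260]=cv2.resize(a[180:245,130:330],(800,260),interpolation=cv2.INTER_CUBIC)
c[260:,:]=cv2.resize(b[210:346,230:430],(800,544),interpolation=cv2.INTER_CUBIC)[204:]
cv2.imwrite("pics/c2.png",c)
```

```text
[ 600.86028552 -250.07889484   46.80130789] -3.1649006019028763 [ 0.4264082  -0.07327034 -1.15148519]
```

View pics/c2.png

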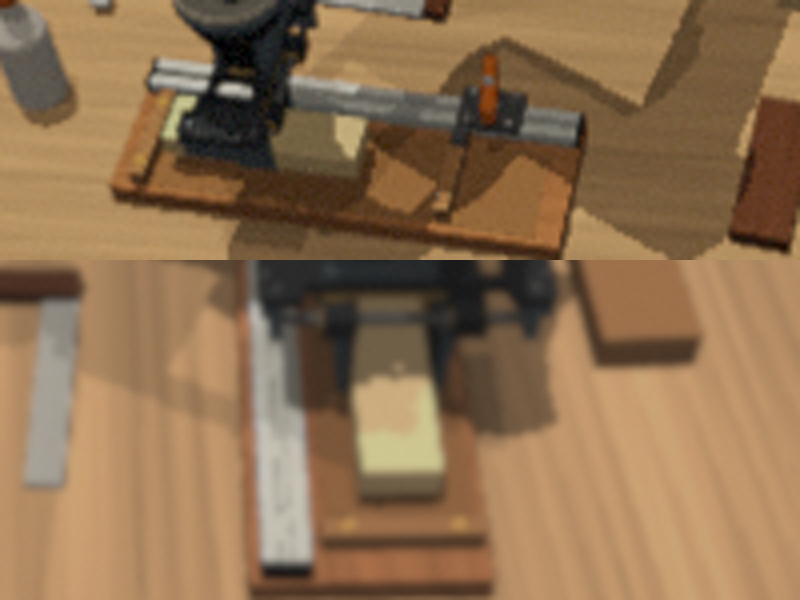

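The view shows the board centred over the bed, its head end clear of the head stop's oak bar at about (405,525). Lower it.

Request:
move_arm([
  [[0, 0, 0.01], 0, -1],
  [[0, 0, 0.025], 0, -1],
  [[0, 0, 0.045], 0, -1],
  [[0, 0, 0.06], 0, -1],
  [[0, 0, 0.075], 0, -1],
  [[0, 0, 0.085], 0, -1],
  [[0, 0, 0.09], 0, -1],
  [[0, 0, 0.092], 0, -1],
  [[0, 0, 0.094], 0, -1],
  [[0, 0, 0.094], 0, -1],
])

```text
time: 10.3
position: [601.7, -250.5, 30.2]
orientation: [[0.055, 0.998, 0.0], [0.998, -0.055, -0.0], [-0.0, 0.0, -1.0]]
force: [0.8, 0.2, -1.0]
grip_width: 49.6
grasp_force: 30.0
```

Request:
move_arm([
  [[0, 0, 0.003], 0, -1],
  [[0, 0, 0.005], 0, -1],
  [[0, 0, 0.006], 0, -1],
  [[0, 0, 0.006], 0, -1],
  [[0, 0, 0.006], 0, 0.15],
  [[0, 0, 0.006], 0, 0.25],
  [[0, 0, 0.006], 0, 0.35],
  [[0, 0, 0.006], 0, 0.4],
  [[0, 0, 0.006], 0, 0.4],
  [[0, 0, 0.006], 0, 0.4],
])

```text
time: 11.3
position: [601.7, -250.5, 28.9]
orientation: [[0.055, 0.998, 0.0], [0.998, -0.055, -0.0], [-0.0, 0.0, -1.0]]
force: [-0.4, 0.4, -0.5]
grip_width: 63.8
grasp_force: 0.0
```

Request:
move_arm([
  [[0, 0, -0.02], 0, 0.4],
  [[0, 0, -0.06], 0, 0.4],
  [[0, 0, -0.13], 0, 0.4],
  [[0, 0, -0.23], 0, 0.4],
  [[0, 0, -0.35], 0, 0.4],
  [[0, 0, -0.47], 0, 0.4],
  [[0, 0, -0.58], 0, 0.4],
  [[0, 0, -0.66], 0, 0.4],
  [[0, 0, -0.7], 0, 0.4],
  [[0, 0, -0.7], 0, 0.4],
])

```text
time: 12.3
position: [602.2, -250.7, 170.6]
orientation: [[0.055, 0.998, 0.002], [0.998, -0.055, -0.001], [-0.001, 0.002, -1.0]]
force: [0.3, 0.1, 0.2]
grip_width: 63.9
grasp_force: 0.0
```

Request:
move_arm([
  [[0.05, -0.02, 0], 0.09, 0.4],
  [[0.13, -0.05, 0], 0.18, 0.4],
  [[0.24, -0.09, 0], 0.27, 0.4],
  [[0.36, -0.13, 0], 0.36, 0.4],
  [[0.49, -0.18, 0], 0.46, 0.4],
  [[0.62, -0.23, 0], 0.56, 0.4],
  [[0.75, -0.28, 0], 0.66, 0.4],
  [[0.87, -0.32, 0], 0.76, 0.4],
  [[0.95, -0.345, 0], 0.85, 0.4],
  [[0.97, -0.355, 0], 0.938, 0.4],
])

```text
time: 13.3
position: [540.3, -51.1, 168.2]
orientation: [[0.995, 0.104, -0.002], [0.104, -0.995, 0.001], [-0.002, -0.001, -1.0]]
force: [0.3, 0.6, -0.1]
grip_width: 63.8
grasp_force: 0.0
```

```bash
cat > kn.py <<'E'
from h import *
f=grab_frame("wrist"); s=get_state()
cv2.imwrite("pics/w3.png",f["pixels"]); np.save("w3.npy",f,allow_pickle=True)
R=s["orientation"]; print("tcp",s["position"].round(1),"yaw y",np.degrees(np.arctan2(R[1,1],R[0,1])).round(2),s["joint_positions"].round(2),"cam",(-np.array(f["R"]).T@f["t"]).round(1))
P=cloud(f); h=cv2.cvtColor(f["pixels"],cv2.COLOR_BGR2HSV).astype(int)
o=(h[...,0]<14)&(h[...,1]>190)&(P[...,2]>75)&(P[...,2]<100)
v,u=np.nonzero(o)
if len(u): W=onplane(f,np.c_[u,v],88)[:,:2].astype(np.float32); print(len(u),u.mean(),v.mean(),cv2.minAreaRect(W))
E
python3 kn.py
```

```text
tcp [540.4 -51.2 168.3] yaw y -84.54 [-0.2   0.43  1.6   0.    1.11  1.27] cam [615.3 -42.9 338.8]
967 277.80455015511893 215.11789038262668 ((543.0841064453125, -50.687400817871094), (65.39887237548828, 13.898320198059082), 6.41041374206543)
```

View pics/w3.png

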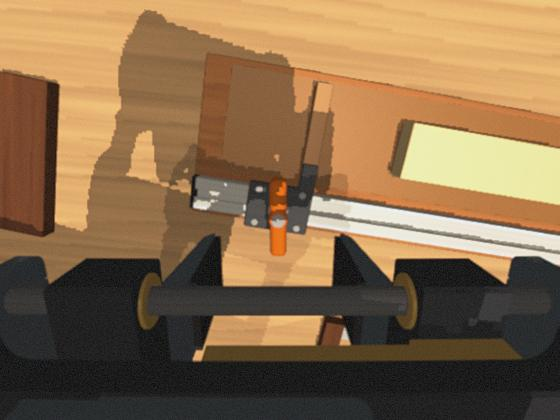

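The wrist view shows the knob at (278,215), across the track, and the board lying on the bed to the right. Descend and grip the knob.

Request:
move_arm([
  [[0.005, 0, 0.03], 0, 0.4],
  [[0.005, 0, 0.1], 0, 0.4],
  [[0.005, 0, 0.2], 0, 0.4],
  [[0.005, 0, 0.32], 0, 0.4],
  [[0.005, 0, 0.42], 0, 0.4],
  [[0.005, 0, 0.5], 0, 0.4],
  [[0.005, 0, 0.54], 0, 0.4],
  [[0.005, 0, 0.545], 0, 0.4],
  [[0.005, 0, 0.545], 0, 0.4],
  [[0.005, 0, 0.545], 0, 0.4],
])

```text
time: 14.35
position: [542.9, -52.9, 60.6]
orientation: [[0.994, 0.109, 0.001], [0.109, -0.994, -0.0], [0.001, 0.0, -1.0]]
force: [-0.3, -0.3, -0.1]
grip_width: 63.9
grasp_force: 0.0
```

Request:
move_arm([
  [[0, 0, 0], 0, 0.2],
  [[0, 0, 0], 0, 0],
  [[0, 0, 0], 0, -0.2],
  [[0, 0, 0], 0, -0.4],
  [[0, 0, 0], 0, -0.6],
  [[0, 0, 0], 0, -0.8],
  [[0, 0, 0], 0, -1],
  [[0, 0, 0], 0, -1],
  [[0, 0, 0], 0, -1],
  [[0, 0, 0], 0, -1],
])

```text
time: 15.35
position: [542.3, -51.5, 59.9]
orientation: [[0.994, 0.108, -0.0], [0.108, -0.994, 0.002], [-0.0, -0.002, -1.0]]
force: [0.0, 12.7, 3.2]
grip_width: 14.0
grasp_force: 30.0
```

```bash
cat > st.py <<'E'
from h import *
s=get_state();R=s['orientation'];print(s['time'],s['position'].round(2),np.degrees(np.arctan2(R[1,1],R[0,1])).round(2),s['force'].round(1),s['torque'].round(2),s['grip_width'],s['grasp_force'],s['joint_positions'].round(2))
E
python3 st.py
```

```text
15.35 [542.26 -51.53  59.92] -83.8 [ 0.  12.7  3.2] [ 2.06  0.12 -0.05] 13.992421594005354 30.000483691692352 [-0.21  0.58  1.7   0.    0.85  1.26]
```

Request:
move_arm([
  [[0, -0.004, 0], 0, -1],
  [[0, -0.0065, 0], 0, -1],
  [[0, -0.0065, 0], -0.03, -1],
  [[0, -0.0065, 0], -0.08, -1],
  [[0, -0.0065, 0], -0.14, -1],
  [[0, -0.0065, 0], -0.2, -1],
  [[0, -0.0065, 0], -0.26, -1],
  [[0, -0.0065, 0], -0.31, -1],
  [[0, -0.0065, 0], -0.35, -1],
  [[0, -0.0065, 0], -0.36, -1],
])

```text
time: 16.35
position: [542.2, -51.0, 60.0]
orientation: [[0.796, 0.606, -0.0], [0.606, -0.796, 0.001], [0.0, -0.001, -1.0]]
force: [-1.6, 5.0, 4.4]
grip_width: 13.9
grasp_force: 30.0
```

```bash
python3 st.py
```

```text
16.35 [542.17 -51.01  60.03] -52.72 [-1.6  5.   4.4] [ 0.89  0.36 -0.12] 13.915081345895404 30.00212252140045 [-0.2   0.58  1.7   0.    0.85  0.72]
```

Request:
move_arm([
  [[0, 0, 0], -0.04, -1],
  [[0, 0, 0], -0.1, -1],
  [[0, 0, 0], -0.17, -1],
  [[0, 0, 0], -0.24, -1],
  [[0, 0, 0], -0.31, -1],
  [[0, 0, 0], -0.38, -1],
  [[0, 0, 0], -0.44, -1],
  [[0, 0, 0], -0.49, -1],
  [[0, 0, 0], -0.51, -1],
  [[0, 0, 0], -0.51, -1],
])

```text
time: 17.35
position: [541.7, -51.4, 60.0]
orientation: [[0.155, 0.988, -0.001], [0.988, -0.155, 0.0], [-0.0, -0.001, -1.0]]
force: [-4.7, 2.0, 7.6]
grip_width: 13.8
grasp_force: 30.0
```

```bash
python3 st.py
```

```text
17.35 [541.69 -51.36  60.02] -8.93 [-4.7  2.   7.6] [0.21 0.79 0.2 ] 13.773167641337189 30.000908374786377 [-0.2   0.58  1.7  -0.    0.85 -0.05]
```

Request:
move_arm([
  [[-0.01, -0.001, 0], 0, -1],
  [[-0.035, 0.001, 0], 0, -1],
  [[-0.075, 0.005, 0], 0, -1],
  [[-0.12, 0.01, 0], 0, -1],
  [[-0.17, 0.015, 0], 0, -1],
  [[-0.22, 0.02, 0], 0, -1],
  [[-0.27, 0.025, 0], 0, -1],
  [[-0.31, 0.029, 0], 0, -1],
  [[-0.34, 0.032, 0], 0, -1],
  [[-0.348, 0.033, 0], 0, -1],
])

```text
time: 18.35
position: [537.6, -122.1, 60.0]
orientation: [[0.157, 0.988, -0.0], [0.988, -0.157, -0.0], [-0.0, -0.0, -1.0]]
force: [-2.7, 1.9, 6.7]
grip_width: 13.9
grasp_force: 30.0
```

```bash
python3 st.py
python3 - <<'E'
from h import *
f=grab_frame("side")["pixels"];cv2.imwrite("pics/c3.png",cv2.resize(f[200:350,250:400],(600,600),interpolation=cv2.INTER_CUBIC))
E
```

```text
18.35 [ 537.62 -122.05   60.01] -9.04 [-2.7  1.9  6.7] [0.22 0.55 0.21] 13.93693675045858 30.001232028007507 [-0.33  0.59  1.69 -0.    0.86 -0.17]
```

View pics/c3.png

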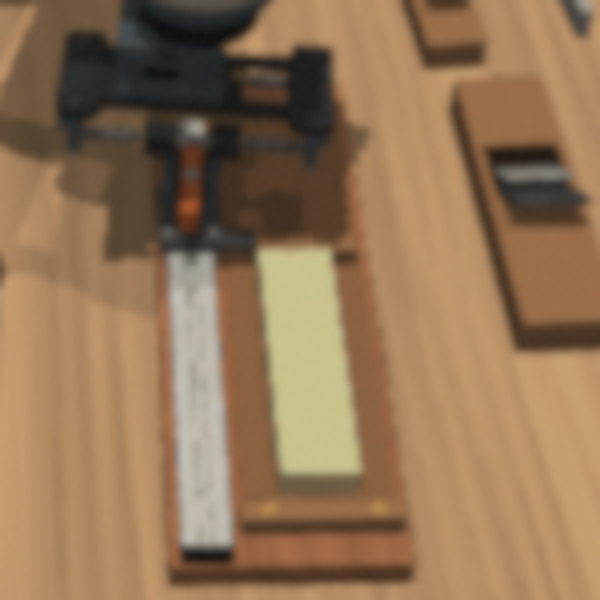

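The view shows the stop sliding freely, with the tail bar right at the board's end (about (295,250)) and a gap left at the head stop (about (320,500)). Keep closing.

Request:
move_arm([
  [[-0.005, 0, 0], 0, -1],
  [[-0.012, 0.001, 0], 0, -1],
  [[-0.02, 0.002, 0], 0, -1],
  [[-0.028, 0.003, 0], 0, -1],
  [[-0.036, 0.004, 0], 0, -1],
  [[-0.044, 0.004, 0], 0, -1],
  [[-0.05, 0.005, 0], 0, -1],
  [[-0.055, 0.0055, 0], 0, -1],
  [[-0.06, 0.006, 0], 0, -1],
  [[-0.06, 0.006, 0], 0, -1],
])

```text
time: 19.4
position: [537.0, -133.6, 60.0]
orientation: [[0.157, 0.988, -0.0], [0.988, -0.157, -0.0], [-0.0, -0.0, -1.0]]
force: [-3.0, 0.9, 6.5]
grip_width: 13.5
grasp_force: 30.0
```

```bash
python3 st.py
python3 - <<'E'
from h import *
f=grab_frame("side");P=cloud(f); h=cv2.cvtColor(f["pixels"],cv2.COLOR_BGR2HSV).astype(int)
m=(P[...,0]>585)&(P[...,0]<620)&(P[...,1]>-400)&(P[...,1]<-200)
b=m&(h[...,0]>22)&(h[...,0]<35)&(P[...,2]>46)
v,u=np.nonzero(b);print("board end y (top 50)",np.percentile(onplane(f,np.c_[u,v],50)[:,1],[0,1,3]))
k=m&(P[...,2]>38)&(P[...,2]<45)&(P[...,1]<-345)
v,u=np.nonzero(k);W=onplane(f,np.c_[u,v],42);print("head y",np.percentile(W[:,1],[2,50,98]))
E
```

```text
19.4 [ 536.97 -133.57   60.04] -9.01 [-3.   0.9  6.5] [0.03 0.56 0.18] 13.523337082442168 30.000617802143097 [-0.35  0.59  1.68 -0.    0.87 -0.19]
board end y (top 50) [-349.16629468 -347.27822149 -344.62835068]
head y [-370.3178664  -360.54503815 -346.5759326 ]
```

Request:
move_arm([
  [[-0.002, 0, 0], 0, -1],
  [[-0.004, 0, 0], 0, -1],
  [[-0.006, 0, 0], 0, -1],
  [[-0.008, 0.001, 0], 0, -1],
  [[-0.01, 0.001, 0], 0, -1],
  [[-0.012, 0.001, 0], 0, -1],
  [[-0.014, 0.001, 0], 0, -1],
  [[-0.015, 0.001, 0], 0, -1],
  [[-0.015, 0.001, 0], 0, -1],
  [[-0.015, 0.001, 0], 0, -1],
])

```text
time: 20.45
position: [536.8, -136.5, 60.1]
orientation: [[0.157, 0.988, -0.0], [0.988, -0.157, -0.0], [-0.0, -0.0, -1.0]]
force: [-3.1, 2.2, 5.6]
grip_width: 14.2
grasp_force: 30.0
```

Request:
move_arm([
  [[-0.002, 0, 0], 0, -1],
  [[-0.004, 0, 0], 0, -1],
  [[-0.006, 0, 0], 0, -1],
  [[-0.008, 0.001, 0], 0, -1],
  [[-0.01, 0.001, 0], 0, -1],
  [[-0.012, 0.001, 0], 0, -1],
  [[-0.014, 0.001, 0], 0, -1],
  [[-0.015, 0.001, 0], 0, -1],
  [[-0.015, 0.001, 0], 0, -1],
  [[-0.015, 0.001, 0], 0, -1],
])

```text
time: 21.45
position: [536.7, -139.1, 60.1]
orientation: [[0.157, 0.988, -0.0], [0.988, -0.157, 0.0], [0.0, -0.0, -1.0]]
force: [-0.8, 6.1, 5.6]
grip_width: 13.6
grasp_force: 30.0
```

Request:
move_arm([
  [[-0.001, 0, 0], 0, -1],
  [[-0.002, 0, 0], 0, -1],
  [[-0.003, 0, 0], 0, -1],
  [[-0.004, 0, 0], 0, -1],
  [[-0.005, 0, 0], 0, -1],
  [[-0.006, 0, 0], 0, -1],
  [[-0.006, 0, 0], 0, -1],
  [[-0.006, 0, 0], 0, -1],
  [[-0.006, 0, 0], 0, -1],
  [[-0.006, 0, 0], 0, -1],
])

```text
time: 22.45
position: [536.6, -139.3, 60.0]
orientation: [[0.157, 0.988, 0.0], [0.988, -0.157, 0.002], [0.002, -0.0, -1.0]]
force: [2.3, 15.1, 7.6]
grip_width: 13.9
grasp_force: 30.0
```

```bash
python3 st.py
```

```text
22.45 [ 536.59 -139.26   60.03] -9.03 [ 2.3 15.1  7.6] [ 2.79 -0.37  0.14] 13.882899199779516 30.00130534172058 [-0.36  0.59  1.68  0.    0.87 -0.21]
```

Both ends are now in contact: the force rose 9 N over the last 1 mm. Tighten while holding the push.

Request:
move_arm([
  [[0, 0, 0], 0.03, -1],
  [[0, 0, 0], 0.08, -1],
  [[0, 0, 0], 0.14, -1],
  [[0, 0, 0], 0.2, -1],
  [[0, 0, 0], 0.26, -1],
  [[0, 0, 0], 0.32, -1],
  [[0, 0, 0], 0.37, -1],
  [[0, 0, 0], 0.41, -1],
  [[0, 0, 0], 0.43, -1],
  [[0, 0, 0], 0.43, -1],
])

```text
time: 23.45
position: [537.0, -139.5, 60.0]
orientation: [[0.72, 0.694, 0.001], [0.694, -0.72, 0.002], [0.002, -0.001, -1.0]]
force: [4.6, 14.6, 4.5]
grip_width: 14.1
grasp_force: 30.0
```

```bash
python3 st.py
```

```text
23.45 [ 536.99 -139.5    60.04] -46.07 [ 4.6 14.6  4.5] [ 2.45 -0.59 -0.14] 14.07206047910463 30.003116726875305 [-0.36  0.59  1.68  0.    0.87  0.44]
```

Request:
move_arm([
  [[0, 0, 0], 0.03, -1],
  [[0, 0, 0], 0.08, -1],
  [[0, 0, 0], 0.14, -1],
  [[0, 0, 0], 0.2, -1],
  [[0, 0, 0], 0.26, -1],
  [[0, 0, 0], 0.32, -1],
  [[0, 0, 0], 0.37, -1],
  [[0, 0, 0], 0.41, -1],
  [[0, 0, 0], 0.43, -1],
  [[0, 0, 0], 0.43, -1],
])

```text
time: 24.45
position: [537.2, -139.8, 60.0]
orientation: [[0.993, 0.122, 0.001], [0.122, -0.993, 0.001], [0.001, -0.001, -1.0]]
force: [4.7, 10.9, 2.1]
grip_width: 13.6
grasp_force: 30.0
```

```bash
python3 st.py
```

```text
24.45 [ 537.17 -139.84   59.97] -83.01 [ 4.7 10.9  2.1] [ 1.97 -0.72 -0.04] 13.642759052594055 30.000714361667633 [-0.36  0.59  1.68  0.    0.87  1.08]
```

Request:
move_arm([
  [[0, -0.003, 0], 0, -1],
  [[0, -0.005, 0], 0, -1],
  [[0, -0.005, 0], 0, -0.6],
  [[0, -0.005, 0], 0, -0.3],
  [[0, -0.005, 0], 0, 0],
  [[0, -0.005, 0], 0, 0.2],
  [[0, -0.005, 0], 0, 0.3],
  [[0, -0.005, 0], 0, 0.3],
  [[0, -0.005, 0], 0, 0.3],
  [[0, -0.005, 0], 0, 0.3],
])

```text
time: 25.45
position: [536.4, -139.4, 59.9]
orientation: [[0.992, 0.123, 0.0], [0.123, -0.992, -0.0], [0.0, 0.0, -1.0]]
force: [-0.7, 0.6, -1.1]
grip_width: 59.1
grasp_force: 0.0
```

Request:
move_arm([
  [[0, -0.005, -0.02], 0, 0.3],
  [[0, -0.005, -0.07], 0, 0.3],
  [[0, -0.005, -0.15], 0, 0.3],
  [[0, -0.005, -0.27], 0, 0.3],
  [[0, -0.005, -0.4], 0, 0.3],
  [[0, -0.005, -0.54], 0, 0.3],
  [[0, -0.005, -0.68], 0, 0.3],
  [[0, -0.005, -0.78], 0, 0.3],
  [[0, -0.005, -0.85], 0, 0.3],
  [[0, -0.005, -0.85], 0, 0.3],
])

```text
time: 26.45
position: [537.2, -138.7, 232.5]
orientation: [[0.992, 0.123, 0.004], [0.123, -0.992, -0.001], [0.004, 0.002, -1.0]]
force: [0.9, 0.7, -0.7]
grip_width: 59.2
grasp_force: 0.0
```

```bash
python3 kn.py
python3 - <<'E'
from h import *
a=grab_frame("side")["pixels"]; w=cv2.imread("pics/w3.png")
c=np.zeros((420,800,3),np.uint8); c[:,:400]=cv2.resize(a[230:345,270:380],(400,420),interpolation=cv2.INTER_CUBIC); c[:300,400:]=cv2.resize(w,(400,300))
cv2.imwrite("pics/c4.png",c)
E
```

```text
tcp [ 536.6 -138.5  231. ] yaw y -82.92 [-0.36  0.38  1.5  -0.    1.26  1.09] cam [ 611.  -128.8  403.5]
603 277.69154228855723 200.7247097844113 ((537.9788208007812, -139.50526428222656), (64.35769653320312, 14.180636405944824), 7.046773433685303)
```

View pics/c4.png

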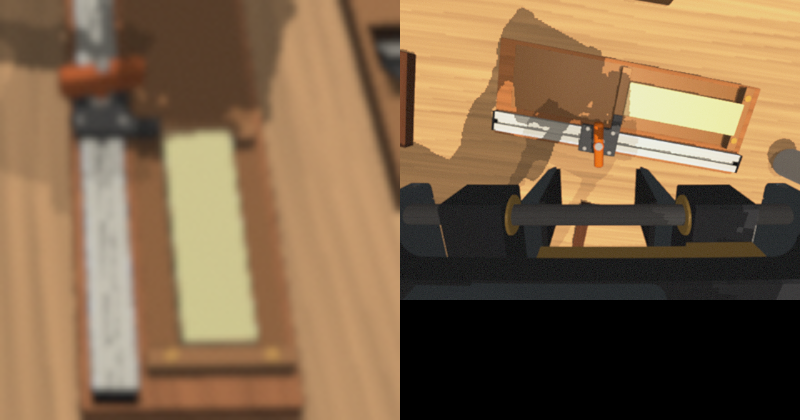

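The view shows the knob tight across the track and the board between the stops. I'll check the end gaps numerically.

Run:
```python
from h import *
f=np.load("w3.npy",allow_pickle=True).item();P=cloud(f);h=cv2.cvtColor(f["pixels"],cv2.COLOR_BGR2HSV).astype(int)
b=(P[...,2]>46.5)&(P[...,2]<54)&(P[...,0]>565)&(P[...,0]<640)&(P[...,1]>-380)&(P[...,1]<-160)
b=cv2.morphologyEx(b.astype(np.uint8),cv2.MORPH_OPEN,np.ones((3,3),np.uint8)); v,u=np.nonzero(b)
W=onplane(f,np.c_[u,v],50)[:,:2].astype(np.float32); print("board",cv2.minAreaRect(W))
c=W.mean(0)
yh=np.array([.0558,.9984])
for s in (-12,0,12):
    for e,(lo,hi) in (("head",(-112,-80)),("tail",(80,112))):
        o=[]
        for d in range(lo,hi,2):
            X=np.r_[c+d*yh+s*np.array([.9984,-.0558]),46]; u0,v0=proj(f,X)[0].round().astype(int)
            o.append(f"{P[v0,u0,2]:.0f}/{h[v0,u0,2]}")
        print(s,e,*o)
g=f["pixels"]; cv2.imwrite("pics/c5.png",cv2.resize(g[85:255,290:530],(800,567),interpolation=cv2.INTER_CUBIC))
```

```text
board ((599.7765502929688, -256.5735778808594), (63.58542251586914, 194.90733337402344), 1.7924891710281372)
-12 head 26/211 24/212 24/211 24/211 44/208 42/209 42/209 41/211 42/220 51/238 50/237 51/238 50/237 50/237 403/237 50/238
-12 tail 51/212 49/208 51/198 49/121 43/144 43/150 43/149 43/152 45/151 44/149 42/126 24/93 24/136 23/137 25/138 25/136
0 head 23/216 403/218 24/219 24/216 43/210 43/211 43/208 42/210 49/233 50/237 50/238 50/237 51/238 50/238 49/235 48/237
0 tail 52/238 49/213 49/200 48/132 42/140 44/148 42/147 43/149 44/150 43/152 43/121 25/98 25/140 24/138 24/139 24/143
12 head 23/206 24/214 24/213 24/208 24/205 41/209 43/207 41/211 50/224 51/237 50/237 50/238 50/236 50/238 51/237 51/237
12 tail 50/239 49/215 49/208 50/144 44/144 44/149 44/142 44/151 44/149 44/150 43/119 25/96 24/139 24/137 24/136 26/139
```

View pics/c5.png

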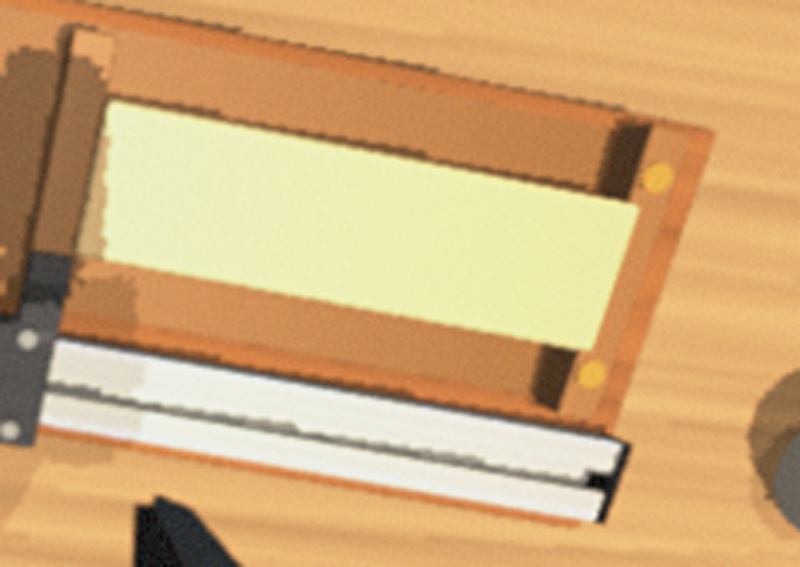

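The crop shows the board's head end flush on the oak head stop (about (615,280)) and its tail end against the cross-bar (about (90,180)). It lies square in mid-bed. The heights step straight from the board top (50 mm) to the stop tops (43 mm), with no gap at either end. Nothing is touching the robot, so I'm handing in.

```bash
python3 -c "
from h import *
print(sign_off())"
```

```text
the job is handed in; nothing more can be done
None
```

The board lies flat and lengthwise in the middle of the bed with both stops touching it and no play, the knob is tight again at about 1.39 rad, and the job was handed in with the arm clear after about 26 s.

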